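# Set a scored tile over the edge for snapping

## Robot

A 6-joint arm with a two-finger parallel gripper is mounted at the origin on a cart in front of the work surface, level with it; the furniture and walls round the work are solid. World frame = base frame: x ahead of the robot, y to its left, z up, the work surface at z = 0. Lengths are in m, angles in degrees, forces in N, time in s.
With the tool pointing down it reaches from about 0.3 to 0.75 m from the base axis. Payload 8.5 kg.
Tool frame: the origin (TCP) lies midway between the tips of the shut fingers; the grasp point (between the pads) lies 19 mm behind it; z points along the fingers, y is the line along which they close (so a half turn about z gives the same grasp; the last joint's range is limited). The gripper opens to 85 mm and grips with 20 to 120 N. Pads are 22 mm wide; open, the fingers measure 114 mm over their backs; the gripper's body (76 mm by 85 mm) begins 54 mm behind the grasp point. The pads swing forward as they close: fully open they stand 13 mm farther back than shut.
Start: joints at [60.946, 21.807, 74.336, -0, 83.858, -12.336], TCP at [0.158, 0.527, 0.231] pointing down, gripper open.
Joint ranges: [-178.18, 178.18], [-50.72, 133.34], [12.68, 142.11], [-81.47, 261.47], [9.98, 163.14], [-165.26, 165.26]. Speed limits (degrees/s): [136.94, 136.94, 180, 180, 180, 180].

## Interface

Orientations are given as a 3x3 rotation matrix whose columns are the frame's x, y, z axes.
In Python, from rig import monitor, optics, close_job, models gives the robot as it stands.
- The arm moves only by the tool step_arm, never from a script. Its arguments are lists of equal length, an entry for each row: "fingers": the closure, from -1 (fully open) to 1 (shut); "travel": the shift along the tool's x, y, z scaled (see below), a list of three; "twist": the turn about the tool's z scaled (see below). In form: {"fingers": [fingers, ...], "travel": [[tx, ty, tz], ...], "twist": [twist, ...]}. A call has 1 to 10 rows; each row shifts and turns the commanded pose from where the row before left it, along the tool's axes as they then stand; what a row does not reach is not made up. The controller multiplies each number of a shift by 100 mm and each number of a turn by pi rad. A row lasts 1/8 s, in which the tool goes at most 62.5 mm and 10.7 degrees, less where a joint would pass 70% of its speed; a pose out of reach is approached as far as the arm can. A call with a number of a shift or a turn outside -1 to 1 is refused whole. A call with a gripper value outside its range is refused whole. The fingers move at their own pace and stop on an object; "force" is the grip in N (left out, the last holds). Time passes only in rows, so rows that do not move let the fingers close. It gives the time, the measured TCP pose, the force, the opening and the grip force at its end, in the units of the state.
- monitor.observe(): the state, without advancing time (a new reading comes with each control period).
- optics.get_image(name): name is "side" or "top"; returns (picture, depth): 480x640x3 uint8, blue, green, red; 480x640 float32, m along the optical axis (not along the pixel's ray), 0 where there is no reading.
- optics.get_calibration(name): a dict with "vertical_fov" (degrees; the focal length in pixels is half the picture's height over the tangent of half this angle, whatever the lens; pixels are square), "cx", "cy" (the principal point, pixels), "distortion" ([k1, k2, p1, p2, k3] as OpenCV has them; the pictures are not rectified), "world_from_camera" (4x4, takes a point from camera to world coordinates). Camera axes: x right, y up, looking along -z (the intrinsics and any distortion apply to the point x, -y, -z); pixel columns grow to the right and rows downward; lengths in m; the calibration is good to about 2 mm. A picture is of the moment at which its call begins. get_calibration takes no time and is no camera call.
- close_job(): hands the job in; it is judged then, once.
Trained networks look in the newest picture that a camera, given by its name, has taken for a name from the list of things; names that differ only in an ending like _2 or _b are one class to them, and where a whole thing is asked for, a point or a joint stands for the part that bears it (a point fixed in the world has none). Each returns a list of dicts, best first, with "confidence" (0 to 1); they miss things now and then, are a little off and sometimes report something else, mostly with a low value. They report only what shows in the picture. A call takes as long as a camera call. They do not tell look-alikes from the thing itself.
- models.trace(camera, query): "mask" (480x640 bool, what is visible of it) and "point" ([column, row] in pixels, amid what is visible of it).
- models.landmark_of(camera, query): "point" ([column, row] in pixels: a listed point, or the origin of a listed thing).
The state is a dict: "time_s": time; "q": joint angles; "qvel": joint speeds; "joint_efforts": joint torques, N m; "position": TCP position; "tool_rot": TCP orientation; "ft_force": force on the tool from outside, world axes, zero at the start; "wrist_torque": the same for the moment, N m; "grip_width": finger opening in m; "gripper_force": force on a finger pad.
Only numpy, scipy, OpenCV 4.12 (cv2) and the standard library are available. Lean on these libraries where they do the work, as an engineer would, in place of code of your own. Each camera call takes 0.05 s, during which the arm holds its last target. There are 200 camera calls.

## Task

Make the scored wall tile ready for snapping: pushing with the fingertips only, bring its long side flat against the wooden fence at the far side of the board, and slide it out to the left until the pale scored line lies right above the board's left edge, with the strip beyond the line hanging over. Never lift or tip the tile, leave the other things where they are, and take the hand away at the end.

Things in the scene. Friction and masses are not known exactly. Their poses are not given: they have to be found in the camera images.
- board: wooden board fixed to the worktop; deck 170 (x) by 260 mm (y), 36 mm above the worktop. Along its whole far side a fence 20 mm wide stands 14 mm above the deck, inner face at board x = +0.065. Origin: centre of its underside, at worktop height; board x points away from the robot, y left along the fence (within 15 degrees of world axes). Deck edges: left y = +0.13, right y = -0.13, near x = -0.085
- board_edge (a point): point at deck height on the board's left edge, 50 mm in front of the fence's inner face: the tile's scored line has its middle straight above this point when the tile is placed as asked
- wall_tile: loose dark grey glazed wall tile, terracotta underneath, 100 (tile x) by 150 (tile y) by 8 mm thick, 0.2 to 0.35 kg, lying flat on the deck, long sides roughly along the fence, a gap between it and the fence. Origin: centre of its underside; tile x points toward the fence, tile y to the left. It slides on the deck when pushed and stays where it is left
- tile_line (a point): middle of the pale straight scored line, 2.5 mm wide, that runs right across the tile's top parallel to its short ends, 45 mm from the left end (tile y = +0.03, z = +0.008)
- padlock: brass padlock, 64x40x18 mm, lying on the worktop left of the board; a bystander, loose. Origin: centre of its underside
- tape_roll_c: roll of cream masking tape, 92 mm across, 25 mm high, lying behind the board; a bystander, loose. Origin: centre of its underside
- screw_box_c: small pale carton, 50x75x40 mm, standing behind the board, right of the tape roll; a bystander, loose. Origin: centre of its underside
- weight_2: small brass scale weight, 34 mm across, 37 mm high, standing right of the board; a bystander, loose. Origin: centre of its underside
- tape_measure: red steel tape measure, 66x94x35 mm, at the right of the worktop; a bystander, loose. Origin: centre of its underside
- calculator: pocket calculator, 125x72x16 mm, at the left of the worktop; a bystander, loose. Origin: centre of its underside
There are look-alikes about, which are no part of the job. Leave any green look-alike of the wall_tile alone.

How it is judged:
By the outcome, as a careful person would: the job done as asked, in the order asked, and still so for the second after the job is handed in, with the robot touching nothing.
It also fails if it takes over 48 s, if anything falls off the work surface, if the arm or the gripper's body presses on something with over 40 N, if the wrist force passes 120 N, or if a joint passes its speed limit or range.

## Working session

There is one attempt and no reset: what is moved stays moved. The work goes in short steps, Python scripts to look and compute and a tool call to move; the robot and the scene stay as the last step left them, time stands still between calls to the robot, and variables do not carry over. Pictures are saved under pics/ and viewed, at most 11 in all, crops included, and the job is handed in when it is done.

Besides the shell and the picture viewer there is one more tool, called after "Emit:" by a JSON object that holds its "method" and its "body". step_arm: Moves the arm, as the interface text tells. Its arguments: {"type":"object","properties":{"fingers":{"type":"array","items":{"type":"number"}},"travel":{"type":"array","items":{"type":"array","items":{"type":"number"}}},"twist":{"type":"array","items":{"type":"number"}},"force":{"type":"number"}},"required":["fingers","travel","twist"]}

```bash
mkdir -p pics; cat > h.py <<'E'
import numpy as np, cv2
from rig import monitor, optics, models, close_job
def cam(n):
    c=optics.get_calibration(n); f=240/np.tan(np.radians(c["vertical_fov"]/2))
    K=np.array([[f,0,c["cx"]],[0,f,c["cy"]],[0,0,1]]); return K,np.array(c["distortion"],float),np.array(c["world_from_camera"])
def atz(n,pts,z):
    K,D,T=cam(n); u=cv2.undistortPoints(np.array(pts,float).reshape(-1,1,2),K,D).reshape(-1,2)
    d=np.c_[u[:,0],-u[:,1],-np.ones(len(u))]@T[:3,:3].T; o=T[:3,3]
    return o+d*((z-o[2])/d[:,2])[:,None]
def proj(n,P):
    K,D,T=cam(n); p=(np.atleast_2d(P)-T[:3,3])@T[:3,:3]
    return cv2.projectPoints(p*[1,-1,-1],np.zeros(3),np.zeros(3),K,D)[0].reshape(-1,2)
def snap(n,fn=None):
    im,d=optics.get_image(n)
    if fn: cv2.imwrite("pics/"+fn,im)
    return im,d
E
python3 - <<'E'
from h import *
a,_=snap("top","t0.png"); b,_=snap("side","s0.png")
for q,z in [("board_edge",.036),("wall_tile",.036),("tile_line",.044),("board",0)]:
    for n in("top","side"):
        for r in models.landmark_of(n,q)[:3]: print(q,n,round(r["confidence"],2),np.round(r["point"],1),atz(n,[r["point"]],z).round(4))
s=monitor.observe();print(s["time_s"],s["position"],np.round(s["tool_rot"],3))
for n in("top","side"): print(cam(n)[2].round(3))
E
```

```text
board_edge top 0.91 [240.5 238.8] [[0.5839 0.1688 0.036 ]]
board_edge side 0.56 [375.6 246.9] [[0.5733 0.1793 0.036 ]]
wall_tile top 0.86 [188.9 320.8] [[0.3936 0.2856 0.036 ]]
wall_tile top 0.62 [293.3 248.1] [[0.5599 0.0434 0.036 ]]
wall_tile top 0.15 [476.7 287.1] [[ 0.4614 -0.3882  0.036 ]]
wall_tile side 0.68 [421.5 221.1] [[0.4326 0.2941 0.036 ]]
wall_tile side 0.67 [327.8 238.4] [[0.5676 0.0433 0.036 ]]
wall_tile side 0.33 [475.6 265.4] [[0.5875 0.4483 0.036 ]]
tile_line top 0.89 [283.6 245.7] [[0.5647 0.0662 0.044 ]]
tile_line top 0.6 [184.2 332.9] [[0.3665 0.2938 0.044 ]]
tile_line top 0.58 [326.2 199.6] [[ 0.6758 -0.0372  0.044 ]]
tile_line side 0.97 [425.8 214.3] [[0.4077 0.3039 0.044 ]]
tile_line side 0.57 [337.1 234.6] [[0.555  0.0672 0.044 ]]
board side 0.68 [331.5 246.3] [[0.5588 0.0519 0.    ]]
board side 0.21 [373.8 244.9] [[0.5263 0.1692 0.    ]]
0.5 [0.15821586 0.52671425 0.23130411] [[-0.958  0.288 -0.   ]
 [ 0.288  0.958 -0.   ]
 [ 0.    -0.    -1.   ]]
[[-0.016  0.985 -0.171  0.381]
 [-1.    -0.012  0.025  0.034]
 [ 0.022  0.171  0.985  1.215]
 [ 0.     0.     0.     1.   ]]
[[-0.24  -0.635  0.734  1.503]
 [ 0.971 -0.142  0.194  0.267]
 [-0.019  0.759  0.651  0.88 ]
 [ 0.     0.     0.     1.   ]]
```

View pics/t0.png

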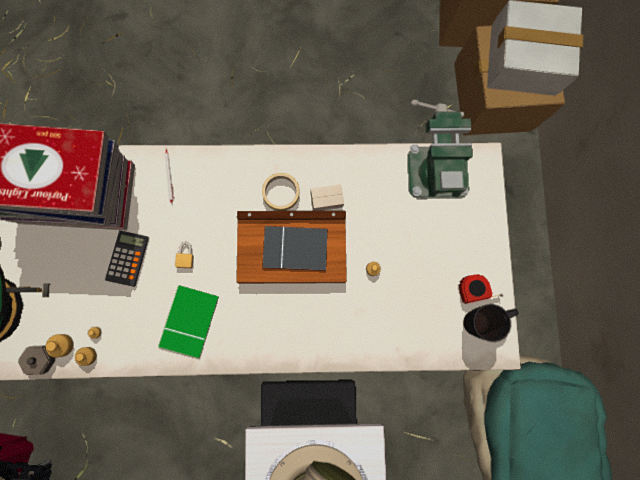

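View pics/s0.png

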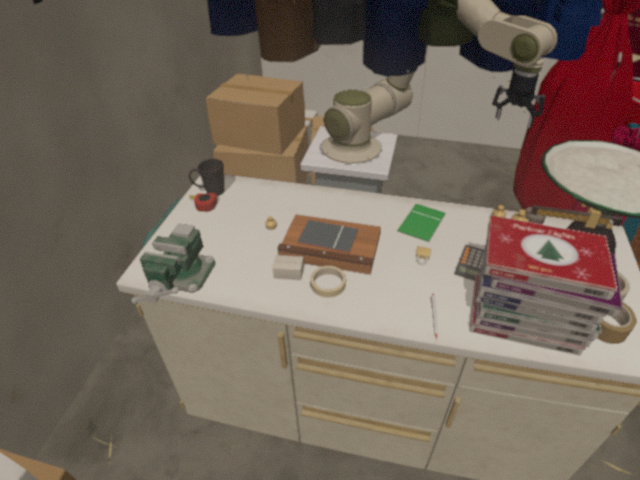

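The top view shows the grey tile on the board at about (295,248), its line at column 283, and the fence at row 215 on the far side. The green tile at (190,320) is the look-alike. The side view agrees.

```bash
cat >> h.py <<'E'
def ortho(n,im,z,x0=.44,x1=.68,y0=-.10,y1=.20,s=2000):
    # rows: x decreasing downward, cols: y decreasing rightward
    X=x1-np.arange(int((x1-x0)*s))/s; Y=y1-np.arange(int((y1-y0)*s))/s
    g=np.stack(np.meshgrid(X,Y,indexing='ij'),-1); P=np.c_[g.reshape(-1,2),np.full(g[...,0].size,z)]
    m=proj(n,P).astype(np.float32).reshape(*g.shape[:2],2)
    return cv2.remap(im,m[...,0],m[...,1],cv2.INTER_CUBIC)
E
python3 - <<'E'
from h import *
ims=[]
t,_=snap("top"); s,_=snap("side")
for n,im,z in(("top",t,.036),("side",s,.036)): cv2.imwrite(f"pics/o_{n}.png",ortho(n,im,z))
for n in("top","side"):
    for q,z in(("wall_tile",.044),("board",.036)):
        for r in models.trace(n,q)[:3]:
            m=r["mask"].astype(np.uint8); c=max(cv2.findContours(m,0,1)[0],key=cv2.contourArea)
            p=atz(n,c.reshape(-1,2),z)[:,:2].astype(np.float32); print(n,q,round(r["confidence"],2),cv2.minAreaRect(p),[x.round(4).tolist() for x in cv2.boxPoints(cv2.minAreaRect(p))])
a=cv2.imread("pics/o_top.png");cv2.imwrite("pics/o.png",a)
E
```

```text
top wall_tile 0.89 ((0.39365658164024353, 0.2851347327232361), (0.098341204226017, 0.14383701980113983), 73.73182678222656) [[0.3107999861240387, 0.2581000030040741], [0.4489000141620636, 0.21780000627040863], [0.476500004529953, 0.31220000982284546], [0.3384000062942505, 0.35249999165534973]]
top wall_tile 0.58 ((0.5593169927597046, 0.040044818073511124), (0.14942596852779388, 0.1003192812204361), 86.7246322631836) [[0.5049999952316284, -0.031700000166893005], [0.6050999760627747, -0.03739999979734421], [0.6136999726295471, 0.11180000007152557], [0.5134999752044678, 0.11749999970197678]]
top board 0.8 ((0.5646753907203674, 0.04799497872591019), (0.1798616200685501, 0.26261022686958313), 0.5197416543960571) [[0.47360000014305115, 0.1784999966621399], [0.47589999437332153, -0.08410000056028366], [0.6557999849319458, -0.08250000327825546], [0.6534000039100647, 0.1800999939441681]]
side wall_tile 0.78 ((0.564181387424469, 0.04331366345286369), (0.15379266440868378, 0.11066154390573502), 87.86168670654297) [[0.5059999823570251, -0.03150000050663948], [0.616599977016449, -0.035599999129772186], [0.6223000288009644, 0.11810000240802765], [0.5117999911308289, 0.12219999730587006]]
side wall_tile 0.76 ((0.44539034366607666, 0.2942626178264618), (0.09267419576644897, 0.1438438445329666), 73.3733901977539) [[0.36320000886917114, 0.2703999876976013], [0.5009999871253967, 0.22930000722408295], [0.5275999903678894, 0.3181000053882599], [0.3896999955177307, 0.35920000076293945]]
side board 0.79 ((0.5802022814750671, 0.04978279024362564), (0.26943159103393555, 0.20618829131126404), 89.70701599121094) [[0.4763999879360199, -0.0843999981880188], [0.6826000213623047, -0.08550000190734863], [0.6840000152587891, 0.18400000035762787], [0.47780001163482666, 0.1850000023841858]]
```

View pics/o_top.png

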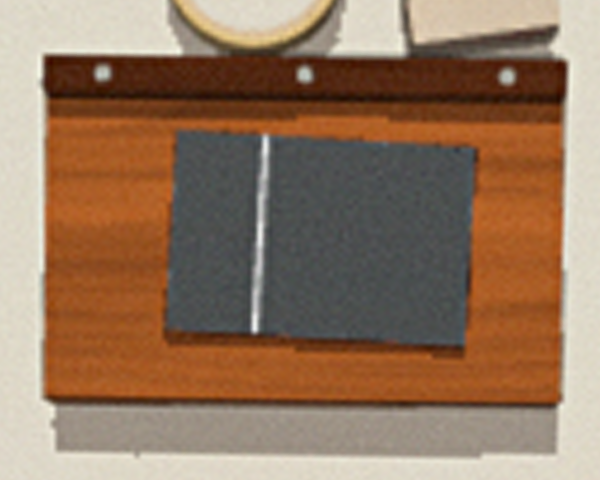

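View pics/o_side.png

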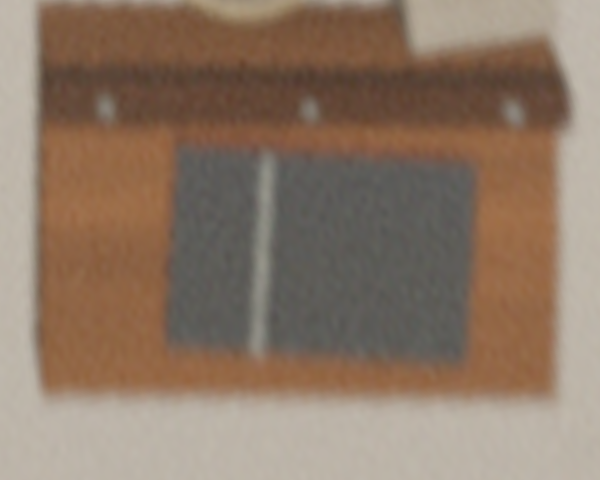

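The tile centre is near (0.559, 0.040) with yaw about −3.3°. The board's left edge is at y≈0.178, the fence face at x≈0.63, and the board yaw is about −0.4°. I'll start with open fingers in front of the near long side.

Emit:
{"method": "step_arm", "body": {"fingers": [-1, -1, -1, -1, -1, -1, -1, -1, -1, -1], "travel": [[0, 0, 0], [0, 0, 0], [-0.3, -0.45, 0], [-0.3, -0.45, 0], [-0.3, -0.45, 0], [-0.3, -0.45, 0], [-0.3, -0.45, 0], [-0.3, -0.45, 0], [-0.3, -0.45, 0], [-0.3, -0.45, 0]], "twist": [-0.046, -0.045, 0, 0, 0, 0, 0, 0, 0, 0]}}

```text
time_s: 2.05
position: [0.3969, 0.1637, 0.2316]
tool_rot: [[-1.0, 0.006, 0.001], [0.006, 1.0, 0.0], [-0.001, 0.0, -1.0]]
ft_force: [0.6, 0.5, -0.2]
grip_width: 0.0853
gripper_force: 0.0
```

```bash
python3 - <<'E'
from h import *
s=monitor.observe();print(s["time_s"],s["position"],np.round(s["tool_rot"],4),s["grip_width"])
E
```

```text
2.05 [0.39685296 0.16369615 0.23157208] [[-1.e+00  6.e-03  7.e-04]
 [ 6.e-03  1.e+00  2.e-04]
 [-7.e-04  2.e-04 -1.e+00]] 0.08526965544730845
```

Emit:
{"method": "step_arm", "body": {"fingers": [-1, -1, -1, -1, -1, -1, -1, -1], "travel": [[-0.27, -0.41, 0], [-0.27, -0.41, 0], [-0.27, -0.41, 0], [0, 0, 0.5], [0, 0, 0.5], [0, 0, 0.5], [0, 0, 0.42], [0, 0, 0]], "twist": [0, 0, 0, 0, 0, 0, 0, 0]}}

```text
time_s: 3.05
position: [0.4751, 0.042, 0.0376]
tool_rot: [[-1.0, 0.006, -0.005], [0.006, 1.0, 0.001], [0.005, 0.001, -1.0]]
ft_force: [0.1, 0.9, 0.6]
grip_width: 0.0853
gripper_force: 0.0
```

```bash
python3 - <<'E'
from h import *
im,_=snap("top"); s,_=snap("side")
a=ortho("top",im,.036); K=s[190:290,250:410]
cv2.imwrite("pics/p1.png",np.hstack([a,cv2.resize(K,(768//4*1,480//4))[:0].reshape(0,0,3)]) if 0 else a); cv2.imwrite("pics/p1s.png",cv2.resize(K,(800,500),interpolation=2))
E
```

```text
(no output)
```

View pics/p1s.png

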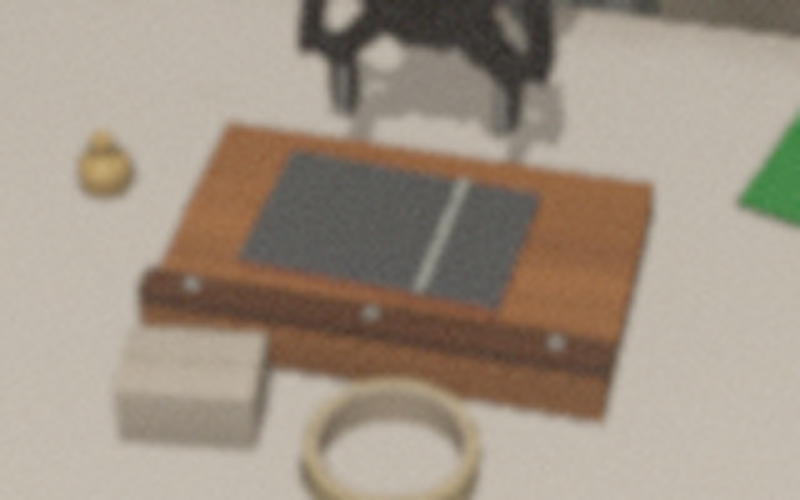

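Both open tips stand just in front of the near edge, at about (345,112) and (512,130) in the crop. I'll lower them and close in.

Emit:
{"method": "step_arm", "body": {"fingers": [-1, -1, -1, -1, -1, -1], "travel": [[0, 0, 0.06], [0, 0, 0.05], [-0.05, 0, 0], [-0.05, 0, 0], [0, 0, 0], [0, 0, 0]], "twist": [0, 0, 0, 0, 0, 0]}}

```text
time_s: 3.9
position: [0.4863, 0.0418, 0.0283]
tool_rot: [[-1.0, 0.006, -0.0], [0.006, 1.0, -0.0], [0.0, -0.0, -1.0]]
ft_force: [-0.7, 0.2, 0.1]
grip_width: 0.0854
gripper_force: 0.0
```

Emit:
{"method": "step_arm", "body": {"fingers": [-1, -1, -1, -1, -1, -1, -1, -1], "travel": [[-0.03, 0, 0], [-0.03, 0, 0], [-0.03, 0, 0], [-0.03, 0, 0], [-0.03, 0, 0], [-0.03, 0, 0], [0, 0, 0], [0, 0, 0]], "twist": [0, 0, 0, 0, 0, 0, 0, 0]}}

```text
time_s: 4.9
position: [0.5045, 0.0417, 0.0284]
tool_rot: [[-1.0, 0.006, 0.001], [0.006, 1.0, -0.0], [-0.001, 0.0, -1.0]]
ft_force: [-0.2, 0.3, 0.4]
grip_width: 0.0855
gripper_force: 0.1
```

```bash
cat >> h.py <<'E'
def tile():
    out=None
    im,_=snap("top"); a=ortho("top",im,.044,s=4000).astype(int)
    b,g,r=a[...,0],a[...,1],a[...,2]
    m=((r-b<25)&(r<130)&(r>35)).astype(np.uint8)
    return im,a,m
E
python3 - <<'E'
from h import *
s=monitor.observe();print(s["position"],s["ft_force"])
im,_=snap("top"); cv2.imwrite("pics/p2.png",ortho("top",im,.044))
for r in models.trace("top","wall_tile")[:3]:
    c=max(cv2.findContours(r["mask"].astype(np.uint8),0,1)[0],key=cv2.contourArea)
    print(r["confidence"],cv2.boxPoints(cv2.minAreaRect(atz("top",c.reshape(-1,2),.044)[:,:2].astype(np.float32))).round(4).tolist())
E
```

```text
[0.50453712 0.04169399 0.02837117] [-0.20847089  0.26891074  0.4212556 ]
0.83 [[0.3467000126838684, 0.2476000040769577], [0.4503999948501587, 0.21799999475479126], [0.4772999882698059, 0.31220000982284546], [0.3734999895095825, 0.3418000042438507]]
0.62 [[0.5787000060081482, -0.03189999982714653], [0.6108999848365784, -0.03359999880194664], [0.6187000274658203, 0.1145000010728836], [0.5864999890327454, 0.11620000004768372]]
```

View pics/p2.png

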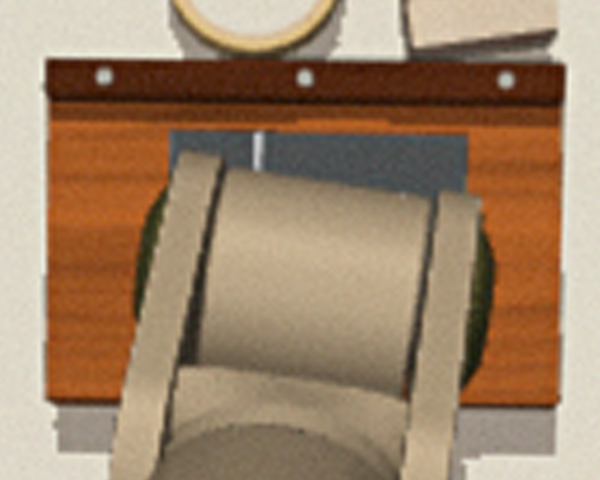

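The tile has turned square. Its far edge is at row 130 (x≈0.615), and the fence face is about 15 mm beyond. I'll keep pushing until the force rises.

Emit:
{"method": "step_arm", "body": {"fingers": [-1, -1, -1, -1, -1, -1, -1, -1], "travel": [[-0.02, 0, 0], [-0.02, 0, 0], [-0.02, 0, 0], [-0.02, 0, 0], [-0.02, 0, 0], [-0.02, 0, 0], [0, 0, 0], [0, 0, 0]], "twist": [0, 0, 0, 0, 0, 0, 0, 0]}}

```text
time_s: 6.0
position: [0.5166, 0.0416, 0.0284]
tool_rot: [[-1.0, 0.006, 0.001], [0.006, 1.0, -0.0], [-0.001, -0.0, -1.0]]
ft_force: [0.1, 0.0, -0.4]
grip_width: 0.0858
gripper_force: 0.1
```

Emit:
{"method": "step_arm", "body": {"fingers": [-1, -1, -1, -1], "travel": [[-0.01, 0, 0], [-0.01, 0, 0], [0, 0, 0], [0, 0, 0]], "twist": [0, 0, 0, 0]}}

```text
time_s: 6.5
position: [0.5183, 0.0416, 0.0283]
tool_rot: [[-1.0, 0.006, -0.0], [0.006, 1.0, 0.0], [0.0, 0.0, -1.0]]
ft_force: [-0.8, 0.4, 0.9]
grip_width: 0.0858
gripper_force: 0.9
```

Emit:
{"method": "step_arm", "body": {"fingers": [-1, -1, -1], "travel": [[-0.01, 0, 0], [0, 0, 0], [0, 0, 0]], "twist": [0, 0, 0]}}

```text
time_s: 6.88
position: [0.5194, 0.0416, 0.0283]
tool_rot: [[-1.0, 0.006, 0.0], [0.006, 1.0, -0.0], [-0.0, -0.0, -1.0]]
ft_force: [-1.3, -0.1, 0.2]
grip_width: 0.0852
gripper_force: 0.7
```

Emit:
{"method": "step_arm", "body": {"fingers": [-1, -1, -1], "travel": [[-0.01, 0, 0], [0, 0, 0], [0, 0, 0]], "twist": [0, 0, 0]}}

```text
time_s: 7.25
position: [0.5201, 0.0416, 0.0283]
tool_rot: [[-1.0, 0.006, -0.001], [0.006, 1.0, 0.0], [0.001, 0.0, -1.0]]
ft_force: [-3.3, 1.0, 1.6]
grip_width: 0.0854
gripper_force: 1.7
```

Emit:
{"method": "step_arm", "body": {"fingers": [-1, -1, -1], "travel": [[-0.01, 0, 0], [0, 0, 0], [0, 0, 0]], "twist": [0, 0, 0]}}

```text
time_s: 7.62
position: [0.5203, 0.0417, 0.0282]
tool_rot: [[-1.0, 0.006, -0.002], [0.006, 1.0, 0.0], [0.002, 0.0, -1.0]]
ft_force: [-7.5, -0.0, 3.7]
grip_width: 0.0854
gripper_force: 3.6
```

Emit:
{"method": "step_arm", "body": {"fingers": [-1, -1, -1], "travel": [[-0.01, 0, 0], [0, 0, 0], [0, 0, 0]], "twist": [0, 0, 0]}}

```text
time_s: 8.0
position: [0.5204, 0.0418, 0.0281]
tool_rot: [[-1.0, 0.006, -0.005], [0.006, 1.0, 0.0], [0.005, 0.0, -1.0]]
ft_force: [-10.1, -0.3, 5.3]
grip_width: 0.0851
gripper_force: 5.6
```

The tile is seated: force 10 N with no further motion. I'll back off and rise.

Emit:
{"method": "step_arm", "body": {"fingers": [-1, -1, -1, -1, -1, -1], "travel": [[0.1, 0, 0], [0.15, 0, 0], [0.15, 0, 0], [0, 0, -0.35], [0, 0, -0.4], [0, 0, 0]], "twist": [0, 0, 0, 0, 0, 0]}}

```text
time_s: 8.75
position: [0.4841, 0.0415, 0.1058]
tool_rot: [[-1.0, 0.006, 0.007], [0.006, 1.0, -0.001], [-0.007, -0.001, -1.0]]
ft_force: [-0.1, -0.5, -1.0]
grip_width: 0.0856
gripper_force: 0.0
```

```bash
python3 - <<'E'
from h import *
s=monitor.observe();print(s["position"],np.round(s["q"],1),s["time_s"])
E
```

```text
[0.48406608 0.04154136 0.10584135] [ -9.1  23.3  95.7   0.   60.6 -98.8] 8.75
```

Emit:
{"method": "step_arm", "body": {"fingers": [0, 0, 0, 0, 0, 0, 0, 0, 0, 0], "travel": [[0, 0, 0], [0, 0, 0], [0, 0, 0], [0, 0, 0], [0, 0, 0], [0, 0, 0], [0, 0, 0], [0, 0, 0], [0, 0, 0], [0, 0, 0]], "twist": [0.05, 0.05, 0.05, 0.05, 0.05, 0.05, 0.05, 0.05, 0.05, 0.05]}}

```text
time_s: 10.0
position: [0.4822, 0.0418, 0.1024]
tool_rot: [[0.011, 1.0, -0.0], [1.0, -0.011, 0.0], [0.0, -0.0, -1.0]]
ft_force: [0.0, -0.1, 0.1]
grip_width: 0.0432
gripper_force: 0.0
```

Emit:
{"method": "step_arm", "body": {"fingers": [0, 0, 0, 0, 0], "travel": [[-0.35, 0, 0], [-0.35, 0.3, 0], [-0.35, 0.3, 0], [0, 0.3, 0], [0, 0, 0]], "twist": [0, 0, 0, 0, 0]}}

```text
time_s: 10.62
position: [0.5727, -0.0642, 0.1019]
tool_rot: [[0.006, 1.0, 0.0], [1.0, -0.006, 0.0], [0.0, 0.0, -1.0]]
ft_force: [-0.5, -0.4, -0.5]
grip_width: 0.0423
gripper_force: 0.0
```

```bash
python3 - <<'E'
from h import *
s=monitor.observe();print(s["position"],np.round(s["tool_rot"],4),s["time_s"],s["grip_width"])
im,_=snap("top");s,d=snap("side")
K=cv2.resize(s[170:290,250:410],(640,480),interpolation=2);cv2.imwrite("pics/p3.png",K)
# gripper tip heights from side depth: points near TCP, above deck
Kc,D,T=cam("side"); v,u=np.mgrid[180:290,240:420]; z=d[180:290,240:420]
n=cv2.undistortPoints(np.stack([u,v],-1).reshape(-1,1,2).astype(float),Kc,D).reshape(-1,2); zz=z.reshape(-1)
P=np.c_[n[:,0]*zz,-n[:,1]*zz,-zz]@T[:3,:3].T+T[:3,3]
q=P[(P[:,2]>.06)&(zz>0)&(P[:,2]<.3)]
for lo in np.arange(.08,.14,.005):
    w=q[(q[:,2]>=lo)&(q[:,2]<lo+.005)]
    if len(w): print(round(lo,3),len(w),w[:,:2].min(0).round(3),w[:,:2].max(0).round(3))
print(q[:,2].min())
E
```

```text
[ 0.57271529 -0.0642186   0.10191856] [[ 6.3e-03  1.0e+00  0.0e+00]
 [ 1.0e+00 -6.3e-03  1.0e-04]
 [ 1.0e-04  0.0e+00 -1.0e+00]] 10.625 0.0423055885992824
0.1 6 [ 0.548 -0.068] [ 0.599 -0.057]
0.105 12 [ 0.543 -0.073] [ 0.601 -0.053]
0.11 12 [ 0.546 -0.068] [ 0.606 -0.052]
0.115 23 [ 0.543 -0.071] [ 0.607 -0.052]
0.12 19 [ 0.546 -0.07 ] [ 0.607 -0.053]
0.125 20 [ 0.546 -0.074] [ 0.609 -0.052]
0.13 20 [ 0.549 -0.074] [ 0.607 -0.052]
0.135 8 [ 0.548 -0.068] [ 0.609 -0.053]
0.14 10 [ 0.545 -0.072] [ 0.55  -0.053]
0.10304062528504909
```

View pics/p3.png

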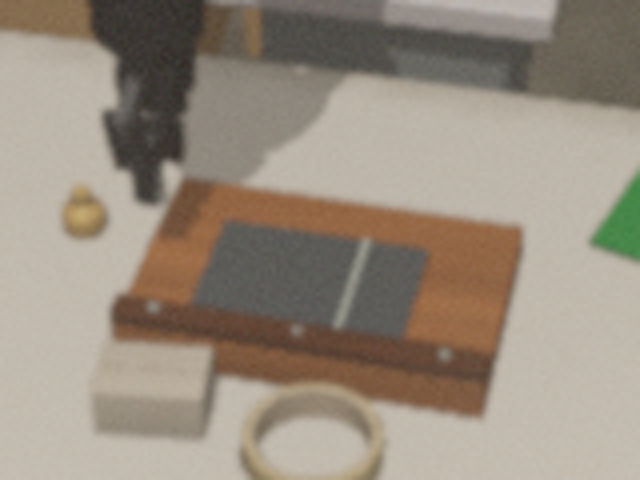

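The tile is flush along the fence and the gripper stands right of it, with the tips at about z=0.103. I'll lower it and push left.

Emit:
{"method": "step_arm", "body": {"fingers": [0, 0, 0, 0], "travel": [[0, 0, 0.3], [0, 0, 0.25], [0, 0, 0.09], [0, 0, 0]], "twist": [0, 0, 0, 0]}}

```text
time_s: 11.22
position: [0.5713, -0.0635, 0.0393]
tool_rot: [[0.006, 1.0, -0.001], [1.0, -0.006, 0.0], [0.0, -0.001, -1.0]]
ft_force: [0.3, 0.1, 1.2]
grip_width: 0.0428
gripper_force: 0.0
```

Emit:
{"method": "step_arm", "body": {"fingers": [0, 0, 0, 0, 0, 0, 0, 0, 0, 0], "travel": [[0.05, 0, 0], [0.05, 0, 0], [0.05, 0, 0], [0.05, 0, 0], [0.05, 0, 0], [0.05, 0, 0], [0.05, 0, 0], [0.05, 0, 0], [0.05, 0, 0], [0.05, 0, 0]], "twist": [0, 0, 0, 0, 0, 0, 0, 0, 0, 0]}}

```text
time_s: 12.48
position: [0.5721, -0.0134, 0.0394]
tool_rot: [[0.006, 1.0, 0.0], [1.0, -0.006, -0.0], [-0.0, 0.0, -1.0]]
ft_force: [0.2, -1.6, 1.5]
grip_width: 0.0426
gripper_force: 1.4
```

Emit:
{"method": "step_arm", "body": {"fingers": [0, 0, 0, 0, 0, 0, 0, 0, 0, 0], "travel": [[0.05, 0, 0], [0.05, 0, 0], [0.05, 0, 0], [0.05, 0, 0], [0.05, 0, 0], [0.05, 0, 0], [0.05, 0, 0], [0.05, 0, 0], [0.05, 0, 0], [0.05, 0, 0]], "twist": [0, 0, 0, 0, 0, 0, 0, 0, 0, 0]}}

```text
time_s: 13.72
position: [0.5723, 0.0366, 0.0393]
tool_rot: [[0.006, 1.0, -0.0], [1.0, -0.006, 0.0], [0.0, -0.0, -1.0]]
ft_force: [0.2, -2.6, 2.6]
grip_width: 0.0425
gripper_force: 1.8
```

```bash
python3 - <<'E'
from h import *
s=monitor.observe();print(s["position"],s["ft_force"],s["time_s"])
t,_=snap("top");d,_=snap("side")
for n in("top","side"):
    for q,z in [("tile_line",.044),("board_edge",.036)]:
        for r in models.landmark_of(n,q)[:3]: print(q,n,round(r["confidence"],2),np.round(r["point"],1),atz(n,[r["point"]],z).round(4))
A=ortho("top",t,.044,x0=.46,x1=.66,y0=.05,y1=.25,s=2000);B=ortho("side",d,.044,x0=.46,x1=.66,y0=.05,y1=.25,s=2000)
cv2.imwrite("pics/p4.png",np.hstack([A,B]))
E
```

```text
[0.57232571 0.03661136 0.03931486] [ 0.19056769 -2.58935516  2.56019655] 13.725
tile_line side 0.97 [426.7 214.9] [[0.41   0.3067 0.044 ]]
tile_line side 0.9 [368.9 244.3] [[0.5757 0.1607 0.044 ]]
tile_line side 0.67 [350.7 241.3] [[0.5744 0.1098 0.044 ]]
board_edge side 0.75 [375.  246.4] [[0.5717 0.1774 0.036 ]]
```

View pics/p4.png

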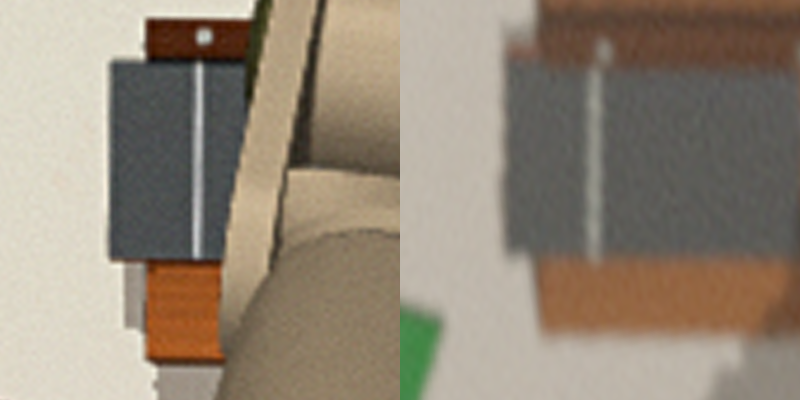

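The tile lies flush with the fence and the line is at column 199, about 26 mm short of the board edge at column 147. I'll measure both to sub-pixel.

```bash
cat >> h.py <<'E'
def gap(n,im,l0,l1,e0=.1676,e1=.188):
    s=4000
    def prof(z,x0,x1):
        a=ortho(n,im,z,x0=x0,x1=x1,y0=.1,y1=.25,s=s).astype(float); return a
    y=.25-np.arange(600)/s
    out={}
    for nm,(x0,x1) in dict(far=(.60,.622),mid=(.565,.59),near=(.54,.56)).items():
        g=prof(.044,x0,x1).mean((0,2)); k=(y>l0)&(y<l1); w=np.clip(g[k]-np.percentile(g[k],40),0,None)
        w[w<w.max()*.3]=0; out[nm]=round((w*y[k]).sum()/w.sum(),4)
    for x0,x1 in((.486,.5),(.502,.52)):
        a=prof(.036,x0,x1).mean(0); sat=cv2.GaussianBlur((a[:,2]-a[:,0]).reshape(1,-1),(0,0),3)[0]; k=np.where((y>e0)&(y<e1))[0]
        hi,lo=np.median(sat[(y>.16)&(y<.17)]),np.median(sat[(y>.195)&(y<.21)]); out[f"edge{x0}"]=round(np.interp((hi+lo)/2,sat[k],y[k]),4)
    return out
E
python3 - <<'E'
from h import *
for n in("top","side"):
    print(n,gap(n,snap(n)[0],.142,.160))
E
```

```text
top {'far': np.float64(0.1516), 'mid': np.float64(0.1521), 'near': np.float64(0.1523), 'edge0.486': np.float64(0.1779), 'edge0.502': np.float64(0.1779)}
side {'far': np.float64(0.1528), 'mid': np.float64(0.1531), 'near': np.float64(0.1533), 'edge0.486': np.float64(0.1792), 'edge0.502': np.float64(0.18)}
```

```bash
python3 - <<'E'
from h import *
for n in("top","side"):
    im=snap(n)[0]; a=ortho(n,im,.044,x0=.565,x1=.59,y0=.1,y1=.25,s=4000).astype(float).mean((0,2))
    print(n,[(round(.25-i/4000,4),int(a[i])) for i in range(360,440,4)])
E
```

```text
top [(0.16, 78), (0.159, 76), (0.158, 73), (0.157, 73), (0.156, 69), (0.155, 84), (0.154, 134), (0.153, 185), (0.152, 196), (0.151, 163), (0.15, 123), (0.149, 97), (0.148, 81), (0.147, 72), (0.146, 75), (0.145, 76), (0.144, 77), (0.143, 78), (0.142, 77), (0.141, 77)]
side [(0.16, 93), (0.159, 98), (0.158, 105), (0.157, 114), (0.156, 123), (0.155, 132), (0.154, 139), (0.153, 141), (0.152, 138), (0.151, 130), (0.15, 120), (0.149, 109), (0.148, 101), (0.147, 95), (0.146, 92), (0.145, 90), (0.144, 90), (0.143, 90), (0.142, 90), (0.141, 90)]
```

Emit:
{"method": "step_arm", "body": {"fingers": [0, 0, 0, 0, 0, 0, 0], "travel": [[0.05, 0, 0], [0.05, 0, 0], [0.05, 0, 0], [0.04, 0, 0], [0.03, 0, 0], [0, 0, 0], [0, 0, 0]], "twist": [0, 0, 0, 0, 0, 0, 0]}}

```text
time_s: 15.1
position: [0.5724, 0.0584, 0.0393]
tool_rot: [[0.006, 1.0, -0.0], [1.0, -0.006, 0.0], [0.0, -0.0, -1.0]]
ft_force: [-0.6, 0.2, -0.0]
grip_width: 0.0428
gripper_force: 0.0
```

```bash
python3 - <<'E'
from h import *
s=monitor.observe();print(s["position"],s["ft_force"],s["time_s"])
for n in("top","side"):
    im=snap(n)[0]
    if n=="top": cv2.imwrite("pics/p5.png",ortho(n,im,.036,x0=.46,x1=.66,y0=.05,y1=.25,s=3000))
    print(n,gap(n,im,.165,.183))
E
```

```text
[0.57241247 0.05839757 0.03928557] [-0.57069302  0.19292648 -0.01333291] 15.1
top {'far': np.float64(0.1738), 'mid': np.float64(0.1738), 'near': np.float64(0.1738), 'edge0.486': np.float64(0.1793), 'edge0.502': np.float64(0.1791)}
side {'far': np.float64(0.1749), 'mid': np.float64(0.1751), 'near': np.float64(0.1754), 'edge0.486': np.float64(0.1791), 'edge0.502': np.float64(0.1801)}
```

View pics/p5.png

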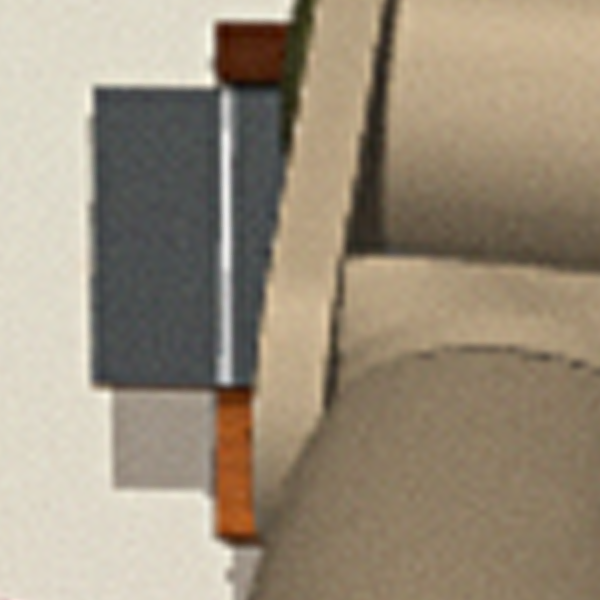

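```bash
python3 - <<'E'
from h import *
for n,f in(("top","t0"),("side","s0")):
    im=cv2.imread(f"pics/{f}.png"); a=ortho(n,im,.036,x0=.48,x1=.62,y0=.1,y1=.25,s=4000).astype(float)
    sat=cv2.GaussianBlur(a[...,2]-a[...,0],(0,0),5); y=.25-np.arange(600)/4000; xs=[];ys=[]
    for i in range(20,540,10):
        k=np.where((y>.165)&(y<.19))[0]; hi=np.median(sat[i][(y>.155)&(y<.168)]);lo=np.median(sat[i][(y>.19)&(y<.2)])
        xs.append(.62-i/4000);ys.append(np.interp((hi+lo)/2,sat[i][k[0]:k[-1]],y[k[0]:k[-1]]))
    p=np.polyfit(xs,ys,1); print(n,p, np.polyval(p,[.5,.58]), np.std(np.array(ys)-np.polyval(p,xs)))
    # near edge slope
E
```

```text
top [-0.00603846  0.18080068] [0.17778145 0.17729838] 0.0001839856057478166
side [-0.00172352  0.1806901 ] [0.17982834 0.17969046] 0.00036476591462589317
```

Emit:
{"method": "step_arm", "body": {"fingers": [0, 0, 0, 0], "travel": [[0.02, 0, 0], [0.016, 0, 0], [0, 0, 0], [0, 0, 0]], "twist": [0, 0, 0, 0]}}

```text
time_s: 15.7
position: [0.5725, 0.0619, 0.0393]
tool_rot: [[0.006, 1.0, 0.0], [1.0, -0.006, 0.0], [0.0, 0.0, -1.0]]
ft_force: [-0.2, -1.0, 0.6]
grip_width: 0.0427
gripper_force: 0.3
```

Emit:
{"method": "step_arm", "body": {"fingers": [0, 0, 0, 0, 0, 0, 0], "travel": [[-0.1, 0, 0], [-0.2, 0, 0], [-0.2, 0, 0], [0, 0, -0.4], [-0.4, 0, -0.4], [-0.5, 0, -0.3], [-0.5, 0, 0]], "twist": [0, 0, 0, 0, 0, 0, 0]}}

```text
time_s: 16.58
position: [0.5718, -0.1313, 0.1521]
tool_rot: [[0.006, 1.0, 0.005], [1.0, -0.006, -0.002], [-0.002, 0.005, -1.0]]
ft_force: [1.0, 0.4, -0.1]
grip_width: 0.0428
gripper_force: 0.0
```

```bash
python3 - <<'E'
from h import *
s=monitor.observe();print(s["position"],s["ft_force"],s["time_s"])
t,s=snap("top")[0],snap("side")[0]
for n,im in(("top",t),("side",s)): print(n,gap(n,im,.169,.187))
cv2.imwrite("pics/p6.png",np.hstack([ortho("top",t,.036,x0=.46,x1=.66,y0=0,y1=.25),cv2.resize(s[205:285,310:410],(500,400),interpolation=2)[:,:300]]))
for r in models.trace("top","wall_tile")[:3]:
    c=max(cv2.findContours(r["mask"].astype(np.uint8),0,1)[0],key=cv2.contourArea)
    print(r["confidence"],cv2.boxPoints(cv2.minAreaRect(atz("top",c.reshape(-1,2),.044)[:,:2].astype(np.float32))).round(4).tolist())
E
```

```text
[ 0.57181622 -0.13125414  0.15205328] [ 0.97488398  0.37342225 -0.05206823] 16.575
top {'far': np.float64(0.1766), 'mid': np.float64(0.1769), 'near': np.float64(0.1772), 'edge0.486': np.float64(0.1779), 'edge0.502': np.float64(0.1779)}
side {'far': np.float64(0.1781), 'mid': np.float64(0.1783), 'near': np.float64(0.1784), 'edge0.486': np.float64(0.1791), 'edge0.502': np.float64(0.1799)}
0.83 [[0.30979999899864197, 0.26109999418258667], [0.44859999418258667, 0.21729999780654907], [0.4779999852180481, 0.31029999256134033], [0.3393000066280365, 0.35420000553131104]]
0.79 [[0.5263000130653381, 0.07039999961853027], [0.626800000667572, 0.06930000334978104], [0.6284999847412109, 0.22100000083446503], [0.527899980545044, 0.22210000455379486]]
```

View pics/p6.png

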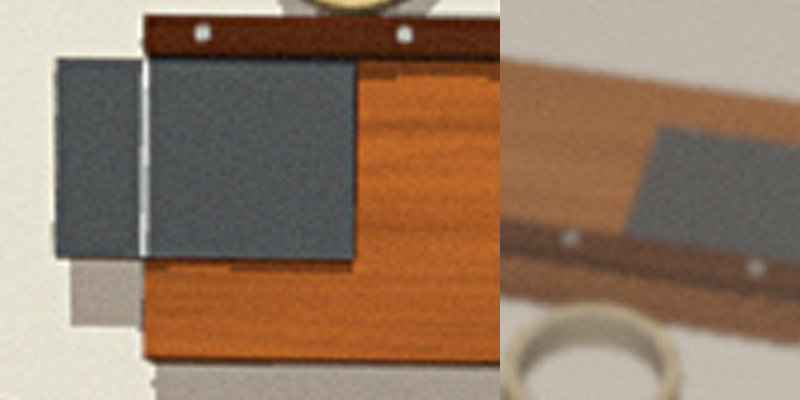

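Clean view: the line is at column 145, over the edge at 145, and the tile butts against the fence at row 60. One numeric check of the residuals before handing in.

```bash
python3 - <<'E'
from h import *
def cross(ch,ax,half):  # half-level crossing between ends of profile
    lo,hi=np.median(ch[:16]),np.median(ch[-16:]); m=(lo+hi)/2; s=np.sign(ch-m); i=np.where(np.diff(s)!=0)[0]; i=i[len(i)//2]
    return ax[i]+(m-ch[i])/(ch[i+1]-ch[i])*(ax[i+1]-ax[i])
S=4000
def xedge(im,z,xa,xb,ya,yb):   # edge running along y
    r=[]
    for y in np.arange(ya,yb,.008):
        a=ortho("top",im,z,xa,xb,y,y+.008,S).astype(float).mean(1); c=a[:,2]-a[:,0]; r.append((y+.004,cross(c,xb-np.arange(len(c))/S,0)))
    r=np.array(r);p=np.polyfit(*r.T,1);return np.degrees(p[0]).round(2),np.polyval(p,[.08,.12,.17]).round(4),np.std(r[:,1]-np.polyval(p,r[:,0])).round(5)
def yedge(im,z,ya,yb,xa,xb):
    r=[]
    for x in np.arange(xa,xb,.008):
        a=ortho("top",im,z,x,x+.008,ya,yb,S).astype(float).mean(0); c=a[:,2]-a[:,0]; r.append((x+.004,cross(c,yb-np.arange(len(c))/S,0)))
    r=np.array(r);p=np.polyfit(*r.T,1);return np.degrees(p[0]).round(2),np.polyval(p,[.5,.58]).round(4)
im=np.mean([snap("top")[0] for _ in range(6)],0).astype(np.uint8); t0=cv2.imread("pics/t0.png")
print("board near",xedge(t0,.036,.468,.492,-.07,.165))
print("tile far/fence?",xedge(t0,.05,.645,.67,-.07,.165),"fence outer z.05")
print("tile near now",xedge(im,.036,.51,.54,.08,.165))
print("board L",yedge(t0,.036,.165,.19,.49,.60),"R",yedge(t0,.036,-.095,-.07,.49,.60))
print("tile R now",yedge(im,.044,.055,.085,.54,.61))
E
```

```text
board near (np.float64(0.62), array([0.4803, 0.4807, 0.4813]), np.float64(9e-05))
tile far/fence? (np.float64(-0.62), array([0.6516, 0.6511, 0.6506]), np.float64(0.00564)) fence outer z.05
tile near now (np.float64(0.7), array([0.5291, 0.5296, 0.5302]), np.float64(8e-05))
board L (np.float64(-0.26), array([0.1778, 0.1774])) R (np.float64(-0.77), array([-0.0799, -0.081 ]))
tile R now (np.float64(-0.77), array([0.0727, 0.0716]))
```

The tile is parallel to the fence within 0.1°. The board shows about 2 mm narrower than its true width, so its true left edge lies about 1 mm further out, and the side view says the same. I'll nudge the tile about 1 mm left.

Emit:
{"method": "step_arm", "body": {"fingers": [0, 0, 0, 0, 0, 0, 0, 0], "travel": [[0.45, 0, 0], [0.45, 0, 0], [0.45, 0, 0], [0.1, 0, 0.3], [0, 0, 0.4], [0, 0, 0.4], [0.3, 0, 0], [0, 0, 0]], "twist": [0, 0, 0, 0, 0, 0, 0, 0]}}

```text
time_s: 18.02
position: [0.572, 0.0488, 0.039]
tool_rot: [[0.003, 1.0, -0.001], [1.0, -0.003, 0.0], [0.0, -0.001, -1.0]]
ft_force: [0.2, -0.4, -0.3]
grip_width: 0.0428
gripper_force: 0.0
```

Emit:
{"method": "step_arm", "body": {"fingers": [0, 0, 0, 0, 0, 0], "travel": [[0.06, 0, 0], [0.04, 0, 0], [0.02, 0, 0], [0.022, 0, 0], [0, 0, 0], [0, 0, 0]], "twist": [0.003, 0, 0, 0, 0, 0]}}

```text
time_s: 18.77
position: [0.5725, 0.061, 0.0393]
tool_rot: [[0.015, 1.0, -0.0], [1.0, -0.015, -0.0], [-0.0, -0.0, -1.0]]
ft_force: [0.4, 0.2, -0.2]
grip_width: 0.0428
gripper_force: 0.0
```

Emit:
{"method": "step_arm", "body": {"fingers": [0, 0, 0, 0, 0, 0, 0, 0, 0], "travel": [[-0.1, 0, 0], [-0.2, 0, 0], [-0.2, 0, 0], [0, 0, -0.4], [-0.4, 0, -0.4], [-0.5, 0, -0.3], [-0.5, 0, 0], [0, 0, 0], [0, 0, 0]], "twist": [0, 0, 0, 0, 0, 0, 0, 0, 0]}}

```text
time_s: 19.9
position: [0.5692, -0.1294, 0.149]
tool_rot: [[0.016, 1.0, -0.001], [1.0, -0.016, 0.001], [0.001, -0.001, -1.0]]
ft_force: [0.0, -0.2, -0.5]
grip_width: 0.0427
gripper_force: 0.0
```

```bash
python3 - <<'E'
from h import *
t,s=snap("top","f.png")[0],snap("side")[0]
for n,im in(("top",t),("side",s)): print(n,gap(n,im,.169,.187))
for r in models.trace("top","wall_tile")[:3]:
    c=max(cv2.findContours(r["mask"].astype(np.uint8),0,1)[0],key=cv2.contourArea)
    print(r["confidence"],cv2.boxPoints(cv2.minAreaRect(atz("top",c.reshape(-1,2),.044)[:,:2].astype(np.float32))).round(4).tolist())
E
```

```text
top {'far': np.float64(0.1766), 'mid': np.float64(0.1769), 'near': np.float64(0.1772), 'edge0.486': np.float64(0.1779), 'edge0.502': np.float64(0.1778)}
side {'far': np.float64(0.178), 'mid': np.float64(0.1782), 'near': np.float64(0.1784), 'edge0.486': np.float64(0.1791), 'edge0.502': np.float64(0.1801)}
0.88 [[0.5282999873161316, 0.07259999960660934], [0.626800000667572, 0.07150000333786011], [0.6284999847412109, 0.22050000727176666], [0.5299999713897705, 0.2215999960899353]]
0.67 [[0.30959999561309814, 0.26030001044273376], [0.44859999418258667, 0.21719999611377716], [0.47749999165534973, 0.31060001254081726], [0.3384999930858612, 0.35370001196861267]]
```

View pics/f.png

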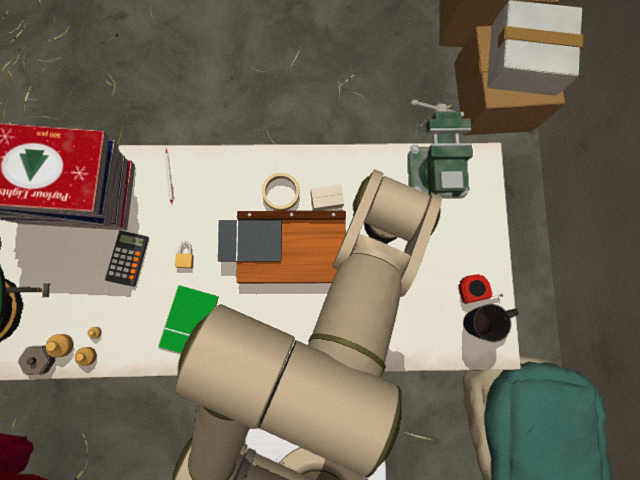

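The arm came back about 1 mm short of the tile, so it did not move. Nothing else has moved either. I'll repeat the nudge with the extra distance.

Emit:
{"method": "step_arm", "body": {"fingers": [0, 0, 0, 0, 0, 0, 0, 0], "travel": [[0.45, 0, 0], [0.45, 0, 0], [0.45, 0, 0], [0.1, 0, 0.3], [0, 0, 0.4], [0, 0, 0.4], [0.3, 0, 0], [0, 0, 0]], "twist": [0, 0, 0, 0, 0, 0, 0, 0]}}

```text
time_s: 21.05
position: [0.5719, 0.0481, 0.039]
tool_rot: [[0.012, 1.0, -0.001], [1.0, -0.012, 0.0], [0.0, -0.001, -1.0]]
ft_force: [0.5, 0.0, 0.5]
grip_width: 0.0425
gripper_force: 0.0
```

Emit:
{"method": "step_arm", "body": {"fingers": [0, 0, 0, 0, 0], "travel": [[0.06, 0, 0], [0.04, 0, 0], [0.02, 0, 0], [0, 0, 0], [0, 0, 0]], "twist": [0, 0, 0, 0, 0]}}

```text
time_s: 21.68
position: [0.5725, 0.0579, 0.0393]
tool_rot: [[0.016, 1.0, 0.0], [1.0, -0.016, -0.0], [-0.0, 0.0, -1.0]]
ft_force: [-0.4, 0.2, -0.2]
grip_width: 0.0425
gripper_force: 0.0
```

Need y = 0.063, so +5 mm.

Emit:
{"method": "step_arm", "body": {"fingers": [0, 0, 0, 0, 0], "travel": [[0.02, 0, 0], [0.02, 0, 0], [0.011, 0, 0], [0, 0, 0], [0, 0, 0]], "twist": [0, 0, 0, 0, 0]}}

```text
time_s: 22.3
position: [0.5726, 0.0632, 0.0393]
tool_rot: [[0.015, 1.0, -0.0], [1.0, -0.015, 0.0], [0.0, -0.0, -1.0]]
ft_force: [-1.0, -1.1, 0.6]
grip_width: 0.0429
gripper_force: 0.4
```

Emit:
{"method": "step_arm", "body": {"fingers": [0, 0, 0, 0, 0, 0, 0, 0, 0], "travel": [[-0.1, 0, 0], [-0.2, 0, 0], [-0.2, 0, 0], [0, 0, -0.4], [-0.4, 0, -0.4], [-0.5, 0, -0.3], [-0.5, 0, 0], [0, 0, 0], [0, 0, 0]], "twist": [0, 0, 0, 0, 0, 0, 0, 0, 0]}}

```text
time_s: 23.42
position: [0.5692, -0.1272, 0.149]
tool_rot: [[0.016, 1.0, -0.001], [1.0, -0.016, 0.001], [0.001, -0.001, -1.0]]
ft_force: [0.0, 0.0, 0.3]
grip_width: 0.0427
gripper_force: 0.0
```

```bash
python3 - <<'E'
from h import *
for n in("top","side"): print(n,gap(n,snap(n)[0],.169,.187))
r=[r for r in models.trace("top","wall_tile") if r["point"][1]<290][0]
c=max(cv2.findContours(r["mask"].astype(np.uint8),0,1)[0],key=cv2.contourArea)
print(cv2.boxPoints(cv2.minAreaRect(atz("top",c.reshape(-1,2),.044)[:,:2].astype(np.float32))).round(4).tolist())
E
```

```text
top {'far': np.float64(0.1779), 'mid': np.float64(0.1783), 'near': np.float64(0.1784), 'edge0.486': np.float64(0.1779), 'edge0.502': np.float64(0.1779)}
side {'far': np.float64(0.179), 'mid': np.float64(0.1794), 'near': np.float64(0.1798), 'edge0.486': np.float64(0.1791), 'edge0.502': np.float64(0.18)}
[[0.5284000039100647, 0.07490000128746033], [0.6269000172615051, 0.0737999975681305], [0.628600001335144, 0.22210000455379486], [0.5300999879837036, 0.2231999933719635]]
```

The line is within about 1 mm of the edge in both cameras, and the tile is still flush and parallel.

```bash
python3 -c "
from rig import close_job; print(close_job())"
```

```text
the job is handed in; nothing more can be done
None
```

The job is handed in: the tile lies flat against the fence with its scored line within about 1 mm of the board's left edge in both cameras, the strip hanging over, nothing else seen to have moved, and the hand clear.

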